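Change the work on the carving stand

ROBOT

A 6-joint arm with a two-finger parallel gripper is mounted at the origin on the work surface. World frame = base frame: x ahead of the robot, y to its left, z up, the work surface at z = 0. Lengths are in m, angles in rad, forces in N, time in s.
With the tool pointing down it reaches from about 0.3 to 0.875 m from the base axis. Payload 6.4 kg.
Tool frame: the origin (TCP) lies midway between the tips of the shut fingers; the grasp point (between the pads) lies 19 mm behind it; z points along the fingers, y is the line along which they close (so a half turn about z gives the same grasp; the last joint's range is limited). The gripper opens to 85 mm and grips with 20 to 120 N. Pads are 22 mm wide; open, the fingers measure 114 mm over their backs; the gripper's body (76 mm by 85 mm) begins 54 mm behind the grasp point. The pads swing forward as they close: fully open they stand 13 mm farther back than shut.
Start: joints at [1.102, 0.181, 1.607, -0, 1.354, -0.206], TCP at [0.149, 0.555, 0.231] pointing down, gripper open.
Joint ranges: [-2.99, 2.99], [-0.89, 2.07], [0.3, 2.58], [-1.14, 4.28], [0, 2.63], [-3.12, 3.12]. Speed limits (rad/s): [2.57, 2.57, 3.01, 3.14, 3.14, 3.14].

INTERFACE

Orientations are given as a unit quaternion [w, x, y, z].
In Python, from bench import sensors, vision, ctrl gives the robot as it stands.
- The arm moves only by the tool carry_out, never from a script. Its argument "deltas" is text: rows parted by semicolons, each of 7 numbers parted by spaces: the shift along the tool's x, y, z in mm, then the turn, a rotation vector about the tool's x, y, z in rad, then the closure, from 0 (fully open) to 1 (shut). In form: tx ty tz ax ay az claw; .... A call has 1 to 12 rows; each row is the pose to reach, as a shift and turn from the pose commanded when the call began, along the tool's axes at that moment; what a row does not reach only later rows make up. A row lasts 1/8 s, in which the tool goes at most 62.5 mm and 10.7 degrees, less where a joint would pass 70% of its speed; a pose out of reach is approached as far as the arm can. A call with a gripper value outside its range is refused whole. The fingers move at their own pace and stop on an object; the grip force is fixed at half the most. Time passes only in rows, so rows that repeat a pose let the fingers close. It gives the time, the measured TCP pose, the force, the opening and the grip force at its end, in the units of the state.
- sensors.get_obs(): the state, without advancing time (a new reading comes with each control period).
- vision.camera(name): name is "side" or "top"; returns the picture (480x640x3 uint8, blue, green, red); there is no depth.
- vision.camera_model(name): a dict with "K" (3x3 intrinsics, pixels), "k1" (the pictures are not rectified: a ray, as slopes to the right and down, at radius r is drawn at 1 + k1 r^2 times it, then the intrinsics apply), "extrinsics" (4x4, takes a point from world to camera coordinates). Camera axes: x right, y down, z forward; pixel columns grow to the right and rows downward; lengths in m; the calibration is good to about 2 mm. A picture is of the moment at which its call begins. camera_model takes no time and is no camera call.
- ctrl.hand_in(): hands the job in; it is judged then, once.
The state is a dict: "time_s": time; "q": joint angles; "dq": joint speeds; "joint_efforts": joint torques, N m; "eef_pos": TCP position; "eef_rot": TCP orientation; "wrist_force": force on the tool from outside, world axes, zero at the start; "torque": the same for the moment, N m; "opening": opening from 0.0 (shut) to 1.0 (fully open); "grasp_force": force on a finger pad.
Only numpy, scipy, OpenCV 4.12 (cv2) and the standard library are available. Lean on these libraries where they do the work, as an engineer would, in place of code of your own. Each camera call takes 0.05 s, during which the arm holds its last target. There are 200 camera calls.

TASK

First take the tall tapered beaker out of the wooden ring on the carving stand and nest it upright in the shorter, open beaker on the bench, lightly, so that it sits down as far as it goes easily without being jammed. Then lift the round-bottomed vase from its leaning rest and set it down gently in that ring so that it sits centred, upright and level, and let go. Leave the lidded mug, the necked jar and the pot of tools where they are.

Things in the scene. Friction and masses are not known exactly. Their poses are not given: they have to be found in the camera images.
- vase_center (a point): Round-bottomed terracotta vase, 0.34 kg give or take, 145 mm tall: a ball of 90 mm diameter below, a straight plain neck of 32 mm diameter from 94 mm above the underside up to the mouth. This point is on its axis, 72.5 mm above the underside; z runs along the axis to the mouth. It starts in the leaning rest, its axis 40 degrees from vertical. The neck is free for gripping across from both sides.
- vase_belly (a point): Centre of the vase's ball (45 mm above its underside, on its axis); z runs along the axis to the mouth.
- ring_top (a point): Centre of the top edge of the wooden ring on the carving stand: ring of 60 mm inner and 88 mm outer diameter, 30 mm high, fixed on an iron wheel head of 150 mm diameter whose top is 45 mm above the bench (ring top at 75 mm). Nothing turns; z is up. The vase's ball, seated in the ring, has its centre 33.5 mm above this point.
- rest_seat (a point): Leaning rest, fixed to the bench: wooden plank 120 x 90 x 8 mm with a low seat ring (70 mm outer diameter, top at 18 mm) under the vase's ball and a small saddle on a post, 27 mm wide, that carries the underside of the neck close to the ball. This point is the centre of the seat ring's top; the vase leans towards this frame's -x, the fingers can take the neck along this frame's y.
- beaker_center (a point): The tall tapered terracotta beaker, open at the top, 90 mm tall: outer diameter 38 mm at the bottom, widening evenly to 59 mm at 66 mm up, then a straight collar of 60 mm diameter from 68 mm to the rim; wall 4 mm; about 0.16 kg. It stands loosely inside the ring on the wheel head. This point is on its axis half-way up (45 mm); z is to the mouth.
- cup_rim (a point): Centre of the rim of the shorter tapered terracotta beaker that receives the tall one; it is loose on the bench, empty, 62 mm tall, outer diameter 51 mm at the bottom and 60 mm at the rim, mouth 52 mm inside, about 0.22 kg; z is up. The tall beaker, nested, sticks when its bottom is about 39 mm below this rim, so that its half-way point is then about 6 mm above this point.
- mug_center (a point): Bystander: blue mug with a white knobbed lid, 80 mm diameter, 114 mm tall, with a handle at its +y that reaches 64 mm from the axis. Half-way up on its axis.
- jar_center (a point): Bystander: small terracotta jar with foot and narrow neck, 74 mm diameter, 124 mm tall. Half-way up on its axis.
- toolcup_center (a point): Bystander: white straight pot of 60 mm diameter, 80 mm tall, with carving tools standing in it up to 132 mm. Point on its axis, 40 mm up.
There are look-alikes about, which are no part of the job. What is shaped like the part that bears ring_top but green or turquoise is not meant. What is shaped like the part that bears beaker_center but red is not meant.

How it is judged:
By the outcome, as a careful person would: the job done as asked, in the order asked, and still so for the second after the job is handed in, with the robot touching nothing.
It also fails if it takes over 64 s, if anything falls off the work surface, if the arm or the gripper's body presses on something with over 40 N, if the wrist force passes 120 N, or if a joint passes its speed limit or range.

## Working session

There is one attempt and no reset: what is moved stays moved. The work goes in short steps, Python scripts to look and compute and a tool call to move; the robot and the scene stay as the last step left them, time stands still between calls to the robot, and variables do not carry over. Pictures are saved under pics/ and viewed, at most 10 in all, crops included, and the job is handed in when it is done.

Besides the shell and the picture viewer there is one more tool, called after "Emit:" as a command line: name --argument value ..., lists and objects as JSON in quotes. carry_out: Moves the arm, as the interface text tells. Its arguments: {"type":"object","properties":{"deltas":{"type":"string"}},"required":["deltas"]}

```bash
mkdir -p pics; python3 - <<'E'
from bench import sensors, vision
import cv2,numpy as np
for n in("side","top"):
    cv2.imwrite(f"pics/{n}0.png",vision.camera(n)); m=vision.camera_model(n); print(n,m["K"],m["k1"],np.round(m["extrinsics"],4))
o=sensors.get_obs(); print(o)
E
```

```text
side [[525.98021149   0.         310.71981473]
 [  0.         525.98021149 233.21878842]
 [  0.           0.           1.        ]] -0.05827181477457885 [[ 0.9992 -0.0384  0.0082 -0.457 ]
 [-0.0128 -0.5155 -0.8568  0.0752]
 [ 0.0371  0.856  -0.5156  1.2363]
 [ 0.      0.      0.      1.    ]]
top [[464.27666914   0.         317.43872061]
 [  0.         464.27666914 238.46428157]
 [  0.           0.           1.        ]] -0.039562647995302916 [[-0.0032 -0.9997  0.0236  0.002 ]
 [-0.9969  0.0014 -0.0787  0.4814]
 [ 0.0786 -0.0238 -0.9966  0.9615]
 [ 0.      0.      0.      1.    ]]
{'time_s': 0.1, 'q': array([ 1.10169993e+00,  1.81499872e-01,  1.60792465e+00,  4.61133630e-06,
        1.35376839e+00, -2.06312400e-01]), 'dq': array([-3.16233320e-05, -2.08768174e-03, -2.76979914e-03, -1.55930596e-03,
        1.10133288e-03,  1.90953121e-03]), 'joint_efforts': array([-3.48931917e-04, -4.45881772e+01, -3.52237308e+01, -3.19380415e-04,
        4.12851557e-03,  2.42316997e-05]), 'eef_pos': array([0.14912668, 0.55481057, 0.23044756]), 'eef_rot': array([-2.67223857e-04,  1.31014722e-01,  9.91380100e-01, -7.54188507e-04]), 'wrist_force': array([ 0.18625521, -0.70663043,  0.6881703 ]), 'torque': array([-0.01492644,  0.02064386, -0.06871571]), 'grasp_force': 0.0, 'opening': 0.9998338089469959}
```

View pics/side0.png

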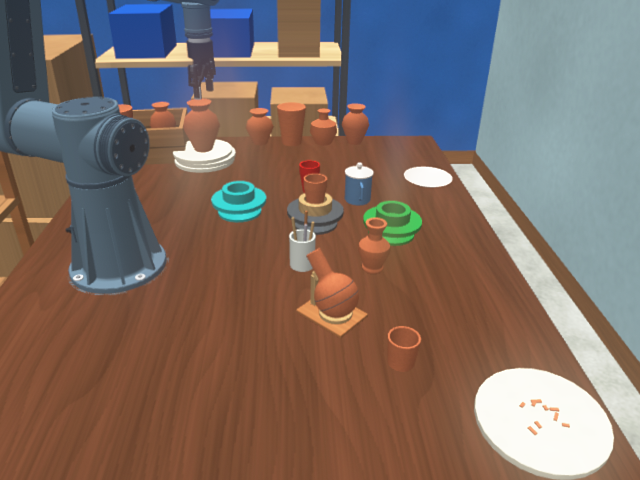

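View pics/top0.png

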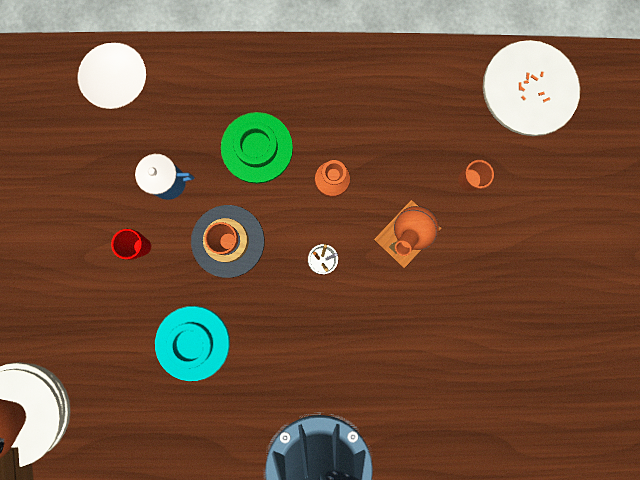

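Side view: the beaker stands in the ring at about (316,190), with the vase at (335,293) and the cup at (403,348). Top view: the beaker is at (222,240), the wheel at (228,241), the vase ball at (415,228) and the cup at (480,174). The red and green/turquoise things are the look-alikes.

```bash
cat > h.py <<'E'
import cv2,numpy as np
from bench import sensors,vision
from scipy.spatial.transform import Rotation as R
def ray(n,uv):
    m=vision.camera_model(n);K=m["K"];E=np.array(m["extrinsics"]);k=m["k1"]
    p=cv2.undistortPoints(np.array([[uv]],float),K,np.array([k,0,0,0.]))[0,0]
    d=E[:3,:3].T@np.array([*p,1]);return -E[:3,:3].T@E[:3,3],d/np.linalg.norm(d)
def onz(n,uv,z):
    c,d=ray(n,uv);return c+d*(z-c[2])/d[2]
def proj(n,P):
    m=vision.camera_model(n);E=np.array(m["extrinsics"])
    return cv2.projectPoints(np.atleast_2d(P).astype(float),cv2.Rodrigues(E[:3,:3])[0],E[:3,3],m["K"],np.array([m["k1"],0,0,0.]))[0][:,0]
def tri(u,v):
    (c1,d1),(c2,d2)=ray("side",u),ray("top",v)
    s=np.linalg.lstsq(np.c_[d1,-d2],c2-c1,rcond=None)[0]
    a,b=c1+s[0]*d1,c2+s[1]*d2;return (a+b)/2,np.linalg.norm(a-b)
def tool(dw):  # world shift -> tool mm
    o=sensors.get_obs();q=o["eef_rot"];return R.from_quat([*q[1:],q[0]]).inv().apply(dw)*1000
E
python3 - <<'E'
from h import *
t=cv2.imread("pics/top0.png");s=cv2.imread("pics/side0.png")
C=[(t,185,200),(t,370,190),(t,440,134),(s,275,160),(s,290,240),(s,363,310)]
im=[cv2.resize(i[y:y+85,x:x+85],(266,266),interpolation=cv2.INTER_CUBIC) for i,x,y in C]
cv2.imwrite("pics/m0.png",np.vstack([np.hstack(im[:3]),np.hstack(im[3:])]))
h=cv2.cvtColor(t,cv2.COLOR_BGR2HSV)
for u,v in[(200,240),(243,240),(208,238),(236,228),(430,225),(491,174),(480,165),(384,240),(450,260),(403,247)]: print(u,v,h[v,u])
for n in("top","side"): print(n,ray(n,(320,240)))
E
```

```text
200 240 [103  43  95]
243 240 [ 21 120 235]
208 238 [  9 185  87]
236 228 [ 20 132 237]
430 225 [ 10 198 216]
491 174 [  9 196 151]
480 165 [  7 179 128]
384 240 [ 14 186 211]
450 260 [ 10 178 103]
403 247 [ 10 194 160]
top (array([0.40433589, 0.02428634, 0.99607343]), array([ 0.07529907, -0.02932648, -0.99672966]))
side (array([ 0.41168492, -1.03708448,  0.70566319]), array([ 0.05458111,  0.84847835, -0.52640801]))
```

View pics/m0.png

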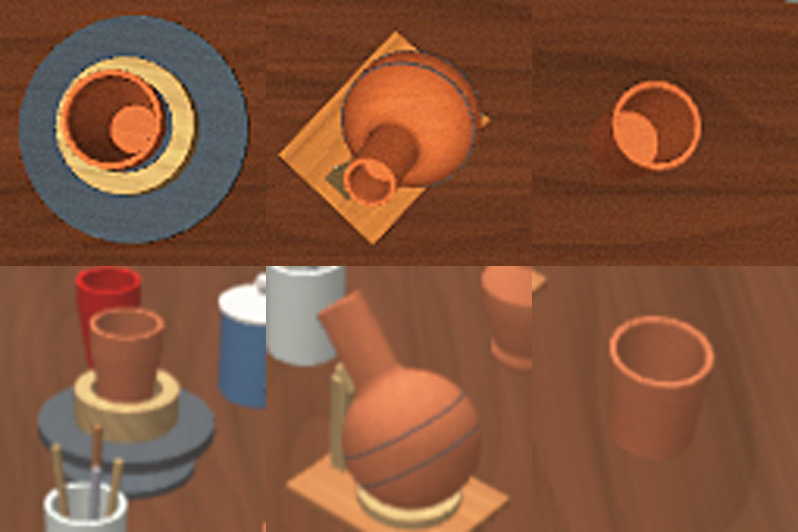

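The montage shows clean beaker, ring, cup and mouth rims. The vase leans towards the lower left in the top view, along the plank's long side.

```bash
python3 - <<'E'
from h import *
t=cv2.imread("pics/top0.png");s=cv2.imread("pics/side0.png")
def mask(im,lo,hi,box):
    h=cv2.cvtColor(im,cv2.COLOR_BGR2HSV);m=cv2.inRange(h,lo,hi);z=np.zeros_like(m);x,y,w,hh=box;z[y:y+hh,x:x+w]=m[y:y+hh,x:x+w]
    return max(cv2.findContours(z,0,1)[0],key=cv2.contourArea)
def el(c): return cv2.fitEllipse(cv2.convexHull(c))
def rep(n,c,z,im="top"):
    e=el(c);P=onz(im,e[0],z);print(n,np.round(e[0],1),np.round(e[1],1),P.round(4))
    return P
rep("wheel",mask(t,(95,20,40),(115,120,200),(185,195,90,90)),.045)
rep("ring",mask(t,(16,80,150),(28,200,255),(185,195,90,90)),.075)
rep("beaker",mask(t,(0,150,150),(13,255,255),(185,195,60,70)),.135)
rep("cup",mask(t,(0,150,150),(13,255,255),(460,150,40,50)),.062)
c=mask(s,(0,110,150),(13,255,255),(380,320,50,60)); rep("cup side",c,.062,"side")
cb=onz("top",(415.7,228.3),.055);print("ball top-only",cb)
print("ball tri",tri((290+(411-266)/3.13,240+(436-266)/3.13),(415.7,228.3)))
print("mouth tri",tri((290+(341-266)/3.13,240+(304-266)/3.13),(403.2,248.1)))
g=[onz("top",(370+(a-266)/3.13,190+b/3.13),.008) for a,b in[(278,155),(395,30),(490,122),(373,243)]]
print(np.round(g,4),[np.linalg.norm(g[i]-g[i-1]) for i in range(4)])
for n,uv,z in[("tool",(323,259),.08),("jar",(334,173),.124),("mug",(153,172),.11)]:print(n,onz("top",uv,z).round(3))
E
```

```text
wheel [227.2 241. ] [72.  72.8] [0.4745 0.1864 0.045 ]
ring [224.5 239.6] [43.5 43.9] [0.475  0.1867 0.075 ]
beaker [220.2 237.7] [31.4 32. ] [0.474  0.1842 0.135 ]
cup [479.3 173.6] [27.6 29.1] [ 0.6122 -0.3337  0.062 ]
cup side [403.8 337.1] [23.2 34. ] [ 0.6113 -0.3344  0.062 ]
ball top-only [ 0.49921104 -0.19989685  0.055     ]
ball tri (array([ 0.49981639, -0.19943421,  0.05710892]), np.float64(0.0016281698240960896))
mouth tri (array([ 0.45543892, -0.15731532,  0.13142381]), np.float64(0.0025020331794447714))
[[ 0.4798 -0.1202  0.008 ]
 [ 0.5664 -0.2026  0.008 ]
 [ 0.5025 -0.2674  0.008 ]
 [ 0.4195 -0.1846  0.008 ]] [np.float64(0.08829012369291264), np.float64(0.11952993967447444), np.float64(0.0910589691177144), np.float64(0.11724132471758276)]
tool [ 0.436 -0.008  0.08 ]
jar [ 0.598 -0.029  0.124]
mug [0.603 0.32  0.11 ]
```

Emit:
carry_out --deltas "-25 -17 0 0 0 0 0;-65 -43 0 0 0 0 0;-110 -73 0 0 0 0 0;-155 -103 0 0 0 0 0;-200 -133 0 0 0 0 0;-245 -163 0 0 0 0 0;-290 -193 0 0 0 0 0;-335 -223 0 0 0 0 0;-375 -250 0 0 0 0 0;-400 -267 0 0 0 0 0;-410 -274 0 0 0 0 0;-410 -274 0 0 0 0 0"

```text
time_s: 1.6
eef_pos: [0.4739, 0.1841, 0.2309]
eef_rot: [-0.0, 0.131, 0.991, 0.0]
wrist_force: [-0.5, -0.6, 0.4]
opening: 1.002
grasp_force: 0.0
```

Emit:
carry_out --deltas "0 0 20 0 0 0 0;0 0 50 0 0 0 0;0 0 80 0 0 0 0;0 0 105 0 0 0 0;0 0 123 0 0 0 0;0 0 131 0 0 0 0;0 0 131 0 0 0 0;0 0 131 0 0 0 0"

```text
time_s: 2.6
eef_pos: [0.4746, 0.1846, 0.1012]
eef_rot: [0.001, 0.131, 0.991, 0.0]
wrist_force: [0.1, -1.0, 0.4]
opening: 1.001
grasp_force: 0.0
```

Emit:
carry_out --deltas "0 0 0 0 0 0 0.15;0 0 0 0 0 0 0.25;0 0 0 0 0 0 0.35;0 0 0 0 0 0 0.5;0 0 0 0 0 0 0.5;0 0 0 0 0 0 0.5"

```text
time_s: 3.35
eef_pos: [0.4749, 0.1841, 0.1011]
eef_rot: [0.001, 0.131, 0.991, 0.0]
wrist_force: [0.4, -1.2, 6.7]
opening: 0.673
grasp_force: 64.8
```

Emit:
carry_out --deltas "0 0 -4 0 0 0 0.5;0 0 -15 0 0 0 0.5;0 0 -35 0 0 0 0.5;0 0 -60 0 0 0 0.5;0 0 -90 0 0 0 0.5;0 0 -115 0 0 0 0.5;0 0 -130 0 0 0 0.5;0 0 -135 0 0 0 0.5;0 0 -135 0 0 0 0.5"

```text
time_s: 4.47
eef_pos: [0.4738, 0.1841, 0.2348]
eef_rot: [-0.0, 0.131, 0.991, -0.0]
wrist_force: [0.5, 0.4, -1.6]
opening: 0.679
grasp_force: 64.4
```

```bash
python3 - <<'E'
from h import *
t=vision.camera("top");s=vision.camera("side")
im=[cv2.resize(i[y:y+130,x:x+130],(390,390),interpolation=cv2.INTER_CUBIC) for i,x,y in[(t,150,170),(s,250,80)]]
cv2.imwrite("pics/m1.png",np.hstack(im))
print(tool(np.array([.612,-.334,0])-sensors.get_obs()["eef_pos"]),sensors.get_obs()["wrist_force"])
E
```

```text
[-268.80649637 -464.09241925  234.03087281] [-0.37761572  0.28205956 -2.16358294]
```

View pics/m1.png

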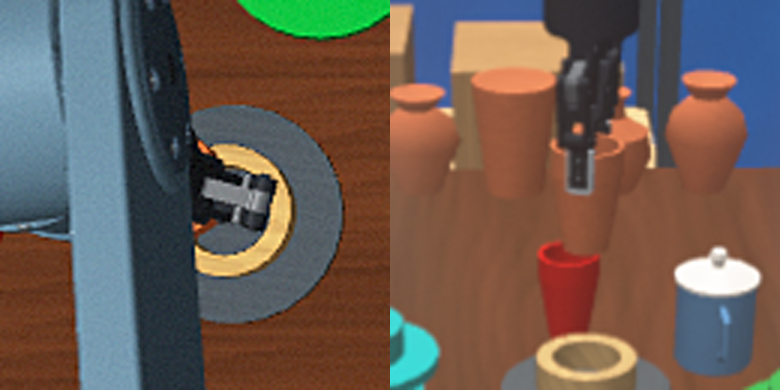

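The beaker hangs upright in the fingers, above the empty ring.

Emit:
carry_out --deltas "-10 -17 0 0 0 0 0.5;-28 -48 0 0 0 0 0.5;-53 -92 0 0 0 0 0.5;-80 -138 0 0 0 0 0.5;-107 -185 0 0 0 0 0.5;-134 -231 0 0 0 0 0.5;-161 -278 0 0 0 0 0.5;-188 -324 0 0 0 0 0.5;-215 -371 0 0 0 0 0.5;-240 -414 0 0 0 0 0.5;-260 -448 0 0 0 0 0.5;-268 -464 0 0 0 0 0.5"

```text
time_s: 6.08
eef_pos: [0.6119, -0.3354, 0.2333]
eef_rot: [-0.001, 0.132, 0.991, 0.001]
wrist_force: [-0.2, 0.7, -1.6]
opening: 0.677
grasp_force: 64.5
```

Emit:
carry_out --deltas "-0.8 -0.1 0 0 0 0 0.5;-0.8 -0.1 20 0 0 0 0.5;-0.8 -0.1 40 0 0 0 0.5;-0.8 -0.1 48 0 0 0 0.5;-0.8 -0.1 48 0 0 0 0.5;-0.8 -0.1 48 0 0 0 0.5"

```text
time_s: 6.82
eef_pos: [0.6135, -0.3339, 0.188]
eef_rot: [0.001, 0.131, 0.991, -0.0]
wrist_force: [0.0, -0.7, -0.5]
opening: 0.677
grasp_force: 64.5
```

```bash
python3 - <<'E'
from h import *
t=vision.camera("top");s=vision.camera("side")
im=[cv2.resize(i[y:y+130,x:x+130],(390,390),interpolation=cv2.INTER_CUBIC) for i,x,y in[(t,430,110),(s,340,250)]]
cv2.imwrite("pics/m2.png",np.hstack(im))
o=sensors.get_obs();p=o["eef_pos"]
print(p,o["wrist_force"],proj("side",[[p[0],p[1],p[2]-.056],[.612,-.334,.062],[p[0],p[1],p[2]+.034]]))
E
```

```text
[ 0.61357515 -0.33415762  0.18836044] [ 0.42868295  1.4104502  -1.54755072] [[409.25280454 306.35579562]
 [404.15718259 336.97952825]
 [415.10141731 263.23361721]]
```

View pics/m2.png

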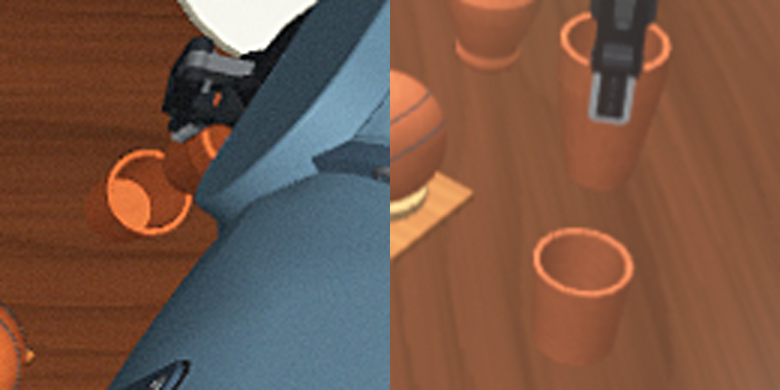

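The beaker sits upright, about 70 mm above the cup. Its bottom is at side (409,307), as predicted, and centred to about 1.5 mm.

Emit:
carry_out --deltas "1.4 -0.2 15 0 0 0 0.5;1.4 -0.2 35 0 0 0 0.5;1.4 -0.2 55 0 0 0 0.5;1.4 -0.2 70 0 0 0 0.5;1.4 -0.2 82 0 0 0 0.5;1.4 -0.2 91 0 0 0 0.5;1.4 -0.2 97 0 0 0 0.5;1.4 -0.2 100 0 0 0 0.5;1.4 -0.2 100 0 0 0 0.5;1.4 -0.2 100 0 0 0 0.5"

```text
time_s: 8.18
eef_pos: [0.612, -0.3339, 0.0879]
eef_rot: [0.0, 0.131, 0.991, -0.0]
wrist_force: [1.4, 0.3, -1.8]
opening: 0.674
grasp_force: 64.5
```

Emit:
carry_out --deltas "0 0 1.5 0 0 0 0.5;0 0 3 0 0 0 0.5;0 0 3 0 0 0 0.5;0 0 3 0 0 0 0.5"

```text
time_s: 8.68
eef_pos: [0.6117, -0.3337, 0.0842]
eef_rot: [-0.0, 0.131, 0.991, 0.0]
wrist_force: [0.2, -0.3, -1.4]
opening: 0.671
grasp_force: 64.5
```

Emit:
carry_out --deltas "0 0 1 0 0 0 0.5;0 0 2 0 0 0 0.5;0 0 2 0 0 0 0.5;0 0 2 0 0 0 0.5"

```text
time_s: 9.18
eef_pos: [0.6118, -0.3337, 0.0823]
eef_rot: [0.0, 0.131, 0.991, -0.0]
wrist_force: [1.1, -0.5, -2.6]
opening: 0.674
grasp_force: 64.5
```

Emit:
carry_out --deltas "0 0 1 0 0 0 0.5;0 0 1 0 0 0 0.5;0 0 1 0 0 0 0.5"

```text
time_s: 9.55
eef_pos: [0.6118, -0.3337, 0.0813]
eef_rot: [0.0, 0.131, 0.991, -0.0]
wrist_force: [0.7, 0.1, -0.7]
opening: 0.675
grasp_force: 64.5
```

Emit:
carry_out --deltas "0 0 1 0 0 0 0.5;0 0 1 0 0 0 0.5;0 0 1 0 0 0 0.5"

```text
time_s: 9.93
eef_pos: [0.6118, -0.3337, 0.0804]
eef_rot: [0.0, 0.131, 0.991, -0.0]
wrist_force: [1.0, 0.2, -0.9]
opening: 0.677
grasp_force: 64.6
```

```bash
python3 - <<'E'
from h import *
print(sensors.get_obs()["wrist_force"])
E
```

```text
[ 1.02744723  0.19594292 -0.93535944]
```

Emit:
carry_out --deltas "0 0 1 0 0 0 0.5;0 0 1 0 0 0 0.5;0 0 1 0 0 0 0.5"

```text
time_s: 10.3
eef_pos: [0.612, -0.3337, 0.0797]
eef_rot: [0.0, 0.131, 0.991, -0.0]
wrist_force: [1.7, 0.4, 2.9]
opening: 0.679
grasp_force: 64.8
```

Emit:
carry_out --deltas "0 0 -0.5 0 0 0 0.5;0 0 -0.5 0 0 0 0.2;0 0 -0.5 0 0 0 0;0 0 -0.5 0 0 0 0;0 0 -0.5 0 0 0 0;0 0 -15 0 0 0 0;0 0 -45 0 0 0 0;0 0 -90 0 0 0 0;0 0 -140 0 0 0 0;0 0 -180 0 0 0 0;0 0 -200 0 0 0 0;0 0 -200 0 0 0 0"

```text
time_s: 11.8
eef_pos: [0.6123, -0.3341, 0.2813]
eef_rot: [0.001, 0.131, 0.991, -0.001]
wrist_force: [0.1, -0.3, -1.1]
opening: 1.001
grasp_force: 0.0
```

```bash
python3 - <<'E'
from h import *
t=vision.camera("top");s=vision.camera("side")
im=[cv2.resize(i[y:y+130,x:x+130],(390,390),interpolation=cv2.INTER_CUBIC) for i,x,y in[(t,390,130),(s,310,250)]]
cv2.imwrite("pics/m3.png",np.hstack(im))
o=sensors.get_obs();p=o["eef_pos"];q=o["eef_rot"];print(p,o["q"],proj("side",[.612,-.334,.113]))
a=np.array([-.466,.443,.766]);a/=np.linalg.norm(a);B=np.array([.4995,-.1995,.0565])
z=-a
R0=R.from_quat([*q[1:],q[0]])
for sg in(1,-1):
    y=sg*np.array([.69,.724,0]);y-=z*(y@z);y/=np.linalg.norm(y)
    M=np.c_[np.cross(y,z),y,z]; rv=(R0.inv()*R.from_matrix(M)).as_rotvec();print(sg,rv,np.linalg.norm(rv)*57.3)
    for L in(.160,.0975+.085):
        P=B+a*(L-.045);print("TCP",P,R0.inv().apply(P-p)*1000)
E
```

```text
[ 0.61106553 -0.33318561  0.27733424] [-6.69253993e-01  4.19915463e-01  1.21304492e+00 -2.09521067e-05
  1.51140227e+00 -1.97724441e+00] [[407.15407738 315.00633968]]
1 [ 0.17367684 -0.68648567  0.47761154] 48.94168083056683
TCP [ 0.44591431 -0.1485591   0.14458291] [207.10515749 135.23958135 133.42600207]
TCP [ 0.43543016 -0.1385924   0.16181652] [219.86252868 142.15891643 116.23233224]
-1 [ 0.9151093   0.23151727 -2.5019805 ] 153.22722546670062
TCP [ 0.44591431 -0.1485591   0.14458291] [207.10515749 135.23958135 133.42600207]
TCP [ 0.43543016 -0.1385924   0.16181652] [219.86252868 142.15891643 116.23233224]
```

View pics/m3.png

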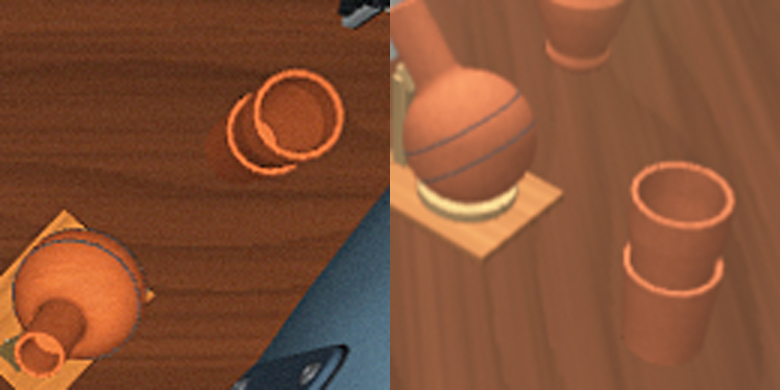

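Nested as planned: the rim is seen at side (407.7,314.7), predicted (407.2,315.0), and it looks upright. Next is the vase.

Emit:
carry_out --deltas "15 10 0 0.012 -0.05 0.034 0;40 25 0 0.03 -0.12 0.084 0;70 44 0 0.05 -0.2 0.139 0;100 64 0 0.07 -0.28 0.195 0;130 83 5 0.092 -0.364 0.253 0;160 102 20 0.114 -0.449 0.312 0;190 121 40 0.135 -0.535 0.372 0;215 137 60 0.154 -0.609 0.424 0;234 149 76 0.167 -0.66 0.459 0;244 155 84 0.174 -0.6865 0.4776 0;244 155 84 0.174 -0.6865 0.4776 0;244 155 84 0.174 -0.6865 0.4776 0"

```text
time_s: 13.4
eef_pos: [0.4166, -0.1208, 0.1952]
eef_rot: [0.319, 0.349, 0.872, -0.127]
wrist_force: [0.0, -0.6, 0.5]
opening: 0.998
grasp_force: 0.0
```

```bash
python3 - <<'E'
from h import *
t=vision.camera("top");s=vision.camera("side")
im=[cv2.resize(i[y:y+130,x:x+130],(390,390),interpolation=cv2.INTER_CUBIC) for i,x,y in[(t,340,170),(s,260,200)]]
cv2.imwrite("pics/m4.png",np.hstack(im))
o=sensors.get_obs();p=o["eef_pos"];q=o["eef_rot"];print(p,o["q"])
a=np.array([-.466,.443,.766]);a/=np.linalg.norm(a);B=np.array([.4995,-.1995,.0565])
R0=R.from_quat([*q[1:],q[0]]);M=R0.as_matrix();print(M.round(3))
for L in(.225,.104): print(L,(R0.inv().apply(B+a*(L-.045)-p)*1000).round(1))
y=np.array([.69,.724,0]);z=-a;y-=z*(y@z);y/=np.linalg.norm(y);print((R0.inv()*R.from_matrix(np.c_[np.cross(y,z),y,z])).as_rotvec())
print(proj("side",[B,B+.1*a]),proj("top",[B,B+.1*a]))
E
```

```text
[ 0.41692914 -0.12127598  0.19586182] [-0.37722075 -0.50553903  2.42754687 -0.44093345  0.60115621 -0.89958289]
[[-0.553  0.69   0.467]
 [ 0.527  0.724 -0.445]
 [-0.645  0.001 -0.764]]
0.225 [ 2.5  0.2 -0.1]
0.104 [  2.8   0.2 120.9]
[-0.00035922  0.0030168  -0.00056675]
[[335.75690004 294.61275868]
 [312.03383468 250.91793438]] [[415.67653595 228.08613482]
 [402.29367228 248.73437714]]
```

View pics/m4.png

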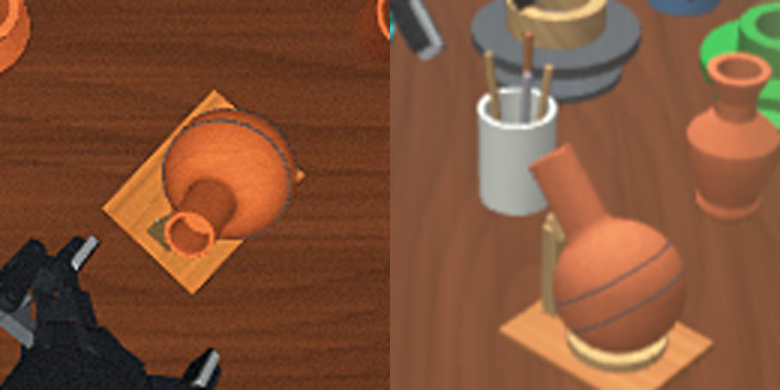

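The open fingers straddle the neck's line and are centred on it. The mouth is at top (403,248) and side (313,252), within 2 px of prediction. Now advancing along the axis.

Emit:
carry_out --deltas "2.6 0.2 10 0 0 0 0;2.6 0.2 30 0 0 0 0;2.6 0.2 55 0 0 0 0;2.6 0.2 80 0 0 0 0;2.6 0.2 100 0 0 0 0;2.6 0.2 115 0 0 0 0;2.6 0.2 121 0 0 0 0;2.6 0.2 121 0 0 0 0;2.6 0.2 121 0 0 0 0"

```text
time_s: 14.62
eef_pos: [0.4716, -0.173, 0.1009]
eef_rot: [0.319, 0.349, 0.872, -0.127]
wrist_force: [0.1, 0.1, 1.0]
opening: 0.996
grasp_force: 0.0
```

Emit:
carry_out --deltas "0 0 0 0 0 0 0.3;0 0 0 0 0 0 0.45;0 0 0 0 0 0 0.52;0 0 0 0 0 0 0.58;0 0 0 0 0 0 0.65;0 0 0 0 0 0 0.8;0 0 0 0 0 0 0.8;0 0 0 0 0 0 0.8"

```text
time_s: 15.62
eef_pos: [0.4716, -0.1729, 0.1013]
eef_rot: [0.319, 0.349, 0.872, -0.127]
wrist_force: [-3.8, 1.3, 4.6]
opening: 0.357
grasp_force: 58.7
```

Emit:
carry_out --deltas "-1.3 0 -1.5 0 0 0 0.8;-4 0 -4.6 0 0 0 0.8;-10 0 -11.8 0 0 0 0.8;-20 0 -23.7 0 0 0 0.8;-35 0 -41.5 0 0 0 0.8;-52 0 -61.6 0 0 0 0.8;-70 0 -82.9 0 0 0 0.8;-90 0 -106.6 0 0 0 0.8;-106 0 -125.6 0 0 0 0.8;-116 0 -137.5 0 0 0 0.8;-116 0 -137.5 0 0 0 0.8"

```text
time_s: 17.0
eef_pos: [0.4716, -0.1728, 0.2816]
eef_rot: [0.319, 0.349, 0.872, -0.127]
wrist_force: [-0.8, 0.2, -3.5]
opening: 0.356
grasp_force: 66.9
```

```bash
python3 - <<'E'
from h import *
o=sensors.get_obs();p=o["eef_pos"];q=o["eef_rot"];print(p,o["q"].round(2),o["wrist_force"],o["opening"])
R0=R.from_quat([*q[1:],q[0]]);z=np.array([0,0,-1.])
y=np.array([.69,.724,0]);y/=np.linalg.norm(y);print((R0.inv()*R.from_matrix(np.c_[np.cross(y,z),y,z])).as_rotvec())
print(R0.inv().apply(np.array([.4748,.1866,.30])-p)*1000,R0.inv().as_matrix().round(4))
E
```

```text
[ 0.47162559 -0.17280034  0.28155753] [-0.47 -0.44  2.21 -0.29  0.71 -1.12] [-0.84932028  0.19757037 -3.54639547] 0.355816669914782
[1.42890424e-03 7.01791241e-01 1.40798814e-05]
[ 175.8194593   262.50525806 -172.32907957] [[-0.5525  0.5272 -0.6456]
 [ 0.6895  0.7242  0.0013]
 [ 0.4683 -0.4444 -0.7637]]
```

Emit:
carry_out --deltas "0 0 0 0 0.05 0 0.8;0 0 0 0 0.13 0 0.8;0 0 0 0 0.22 0 0.8;0 0 0 0 0.32 0 0.8;0 0 0 0 0.42 0 0.8;0 0 0 0 0.52 0 0.8;0 0 0 0.001 0.61 0 0.8;0 0 0 0.001 0.675 0 0.8;0 0 0 0.001 0.702 0 0.8;0 0 0 0.001 0.702 0 0.8;0 0 0 0.001 0.702 0 0.8"

```text
time_s: 18.38
eef_pos: [0.4712, -0.1725, 0.2806]
eef_rot: [-0.0, 0.371, 0.928, -0.0]
wrist_force: [0.2, 0.1, -3.4]
opening: 0.359
grasp_force: 66.9
```

```bash
python3 - <<'E'
from h import *
o=sensors.get_obs();p=o["eef_pos"];print(p,o["q"].round(2),o["eef_rot"])
print(tool(np.array([.4748,.1866,p[2]])-p))
E
```

```text
[ 0.4712211  -0.17254119  0.28063695] [-0.59 -0.02  1.73 -0.    1.44 -1.4 ] [-4.25312773e-04  3.71383239e-01  9.28479567e-01 -6.15255214e-05]
[2.45087744e+02 2.62539889e+02 6.94334526e-02]
```

Emit:
carry_out --deltas "8 9 0 0 0 0 0.8;24 26 0 0 0 0 0.8;49 52 0 0 0 0 0.8;77 82 0 0 0 0 0.8;105 112 0 0 0 0 0.8;133 142 0 0 0 0 0.8;161 172 0 0 0 0 0.8;189 202 0 0 0 0 0.8;215 230 0 0 0 0 0.8;235 252 0 0 0 0 0.8;245 262.5 0 0 0 0 0.8;245 262.5 0 0 0 0 0.8"

```text
time_s: 19.88
eef_pos: [0.4747, 0.1868, 0.2812]
eef_rot: [-0.0, 0.371, 0.929, -0.0]
wrist_force: [0.9, 0.2, -3.5]
opening: 0.361
grasp_force: 66.9
```

Emit:
carry_out --deltas "0 0 0 0 0 0 0.8;0 0 20 0 0 0 0.8;0 0 45 0 0 0 0.8;0 0 60 0 0 0 0.8;0 0 65 0 0 0 0.8;0 0 65 0 0 0 0.8;0 0 65 0 0 0 0.8"

```text
time_s: 20.75
eef_pos: [0.4758, 0.1862, 0.2172]
eef_rot: [0.0, 0.372, 0.928, 0.0]
wrist_force: [1.3, 0.8, -3.1]
opening: 0.354
grasp_force: 67.1
```

```bash
python3 - <<'E'
from h import *
t=vision.camera("top");s=vision.camera("side")
im=[cv2.resize(i[y:y+130,x:x+130],(390,390),interpolation=cv2.INTER_CUBIC) for i,x,y in[(t,160,175),(s,250,110)]]
cv2.imwrite("pics/m5.png",np.hstack(im))
o=sensors.get_obs();p=o["eef_pos"];print(p,o["eef_rot"],tool(np.array([.4748,.1866,p[2]])-p))
b=p+[0,0,-.059]
f=lambda n,P,x,y,ox:((proj(n,P)-[x,y])*3+[ox,0]).round(0).tolist()
print(f("side",[b,b+[0,0,.1],b+[.045,0,0],b-[.045,0,0],[.4748,.1866,.075]],250,110,390),f("top",[b,b+[.045,0,0],[.4748,.1866,.075]],160,175,0))
E
```

```text
[0.47564509 0.18628498 0.21700712] [1.80074121e-04 3.71453036e-01 9.28451653e-01 3.71080446e-04] [ 8.29175171e-01 -3.54813281e-01 -3.40628704e-04]
[[587.0, 178.0], [588.0, 65.0], [640.0, 177.0], [534.0, 178.0], [585.0, 265.0]] [[170.0, 182.0], [171.0, 108.0], [194.0, 194.0]]
```

View pics/m5.png

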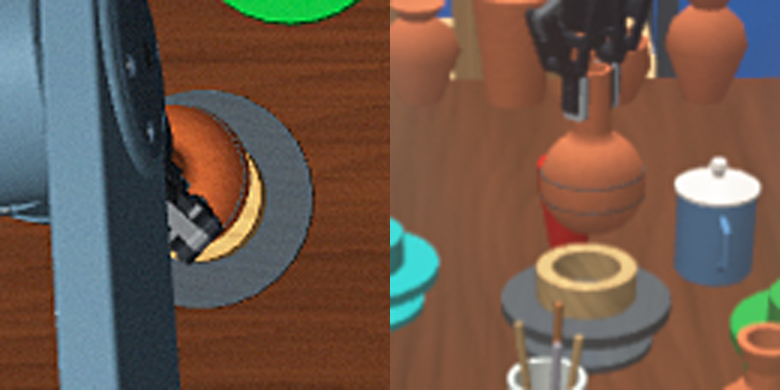

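The vase hangs nearly upright, with its ball at about crop (593,181) against a predicted (587,178), above the ring at crop (587,266). I'll measure that offset numerically.

```bash
python3 - <<'E'
from h import *
im=cv2.imread("pics/m5.png")[:,390:]
h=cv2.cvtColor(im,cv2.COLOR_BGR2HSV)
for r in (115,122,150,160,170,180,190,200,210,220):
    row=h[r];print(r,[(x+390,*row[x]) for x in(120,130,140)][:1], end=" ")
    m=(row[:,0]<14)&(row[:,1]>140)&(row[:,2]>100)
    # table is darker
    xs=np.where(m)[0];xs=xs[(xs>110)&(xs<275)]
    print(xs.min()+390 if len(xs) else None,xs.max()+390 if len(xs) else None,(xs.min()+xs.max())/2+390 if len(xs) else None)
g=cv2.cvtColor(im,cv2.COLOR_BGR2GRAY)
c=cv2.HoughCircles(cv2.GaussianBlur(g,(5,5),1),cv2.HOUGH_GRADIENT,1,50,param1=80,param2=15,minRadius=45,maxRadius=62);print("circles",c[0][:4]+[390,0,0])
m=((h[...,0]>15)&(h[...,0]<30)&(h[...,2]>150)).astype(np.uint8);m[:240]=0;m[320:]=0
cc=max(cv2.findContours(m,0,1)[0],key=cv2.contourArea);print("ring",cv2.boundingRect(cc))
E
```

```text
115 [(510, np.uint8(10), np.uint8(137), np.uint8(123))] 524 647 585.5
122 [(510, np.uint8(11), np.uint8(137), np.uint8(123))] 523 622 572.5
150 [(510, np.uint8(11), np.uint8(139), np.uint8(130))] 518 639 578.5
160 [(510, np.uint8(10), np.uint8(136), np.uint8(129))] 535 642 588.5
170 [(510, np.uint8(10), np.uint8(137), np.uint8(128))] 518 640 579.0
180 [(510, np.uint8(10), np.uint8(137), np.uint8(128))] 518 657 587.5
190 [(510, np.uint8(10), np.uint8(140), np.uint8(133))] 532 645 588.5
200 [(510, np.uint8(10), np.uint8(138), np.uint8(133))] 531 634 582.5
210 [(510, np.uint8(10), np.uint8(137), np.uint8(132))] 528 643 585.5
220 [(510, np.uint8(11), np.uint8(138), np.uint8(131))] 527 629 578.0
circles [[587.5        298.5         47.90000153]
 [586.5        233.5         49.        ]
 [595.5        173.5         45.70000076]]
ring (146, 244, 102, 72)
```

```bash
python3 - <<'E'
from h import *
im=cv2.imread("pics/m5.png")[:,390:]
h=cv2.GaussianBlur(cv2.cvtColor(im,cv2.COLOR_BGR2HSV),(7,7),0)
print([tuple(int(v) for v in h[175,x]) for x in(100,130,165,205,240,270)])
for r in (65,75,85,95,105,115,140,150,160,170,180,190,200,210,220,230):
    v=h[r,:,2].astype(int); g=np.convolve(v,[1,1,1,0,-1,-1,-1],"same")
    # strong edges
    i=[x for x in range(120,280) if abs(g[x])>40 and abs(g[x])==abs(g[x-4:x+5]).max()]
    print(r,[(x+390,int(g[x])) for x in i])
E
```

```text
[(10, 138, 135), (10, 137, 126), (9, 154, 173), (9, 152, 173), (9, 150, 142), (10, 138, 131)]
65 [(541, -119), (588, 189), (609, -122), (621, 99), (650, 255), (656, -303)]
75 [(560, -97), (587, 207), (608, -130), (621, 83), (647, 241), (655, -295)]
85 [(547, 44), (561, -158), (579, 144), (590, 84), (609, -104), (621, 60)]
95 [(561, -146), (578, 149), (590, 82), (609, -103), (615, 81)]
105 [(561, -128), (578, 168), (589, 82), (608, -74), (615, 65)]
115 [(572, -44), (578, 76), (588, 87)]
140 [(558, 153), (571, -43), (572, -43), (613, 46), (626, -117)]
150 [(549, 146), (635, -92)]
160 [(538, 173), (640, -53)]
170 [(542, 75), (543, 75)]
180 [(550, 45), (630, -47), (643, 44)]
190 []
200 [(643, 58)]
210 []
220 [(556, -42)]
230 []
```

Emit:
carry_out --deltas "1.2 -0.7 5 0 0 0 0.8;1.2 -0.7 15 0 0 0 0.8;1.2 -0.7 27 0 0 0 0.8;1.2 -0.7 36 0 0 0 0.8;1.2 -0.7 41 0 0 0 0.8;1.2 -0.7 43 0 0 0 0.8;1.2 -0.7 43 0 0 0 0.8;1.2 -0.7 43 0 0 0 0.8"

```text
time_s: 21.85
eef_pos: [0.4741, 0.1865, 0.1736]
eef_rot: [-0.0, 0.372, 0.928, 0.0]
wrist_force: [0.0, 0.4, -3.2]
opening: 0.356
grasp_force: 67.1
```

Emit:
carry_out --deltas "0 0 1 0 0 0 0.8;0 0 2 0 0 0 0.8;0 0 2 0 0 0 0.8;0 0 2 0 0 0 0.8"

```text
time_s: 22.35
eef_pos: [0.4739, 0.1866, 0.1713]
eef_rot: [-0.0, 0.372, 0.928, 0.0]
wrist_force: [-0.3, 0.5, -0.8]
opening: 0.355
grasp_force: 67.1
```

Emit:
carry_out --deltas "0 0 1 0 0 0 0.8;0 0 1.5 0 0 0 0.8;0 0 1.5 0 0 0 0.8"

```text
time_s: 22.72
eef_pos: [0.4741, 0.1867, 0.171]
eef_rot: [-0.0, 0.371, 0.928, 0.0]
wrist_force: [-4.5, 0.9, 7.9]
opening: 0.358
grasp_force: 68.1
```

The ring pushes the vase towards −x, so the ball sits slightly too far +x. I'll back up, shift and try again.

Emit:
carry_out --deltas "0 0 -3 0 0 0 0.8;1.4 -1.4 -3 0 0 0 0.8;1.4 -1.4 -3 0 0 0 0.8;1.4 -1.4 -1 0 0 0 0.8;1.4 -1.4 -1 0 0 0 0.8;1.4 -1.4 -1 0 0 0 0.8"

```text
time_s: 23.48
eef_pos: [0.4718, 0.1866, 0.1706]
eef_rot: [-0.0, 0.371, 0.928, 0.0]
wrist_force: [-0.4, 1.2, -2.5]
opening: 0.359
grasp_force: 67.0
```

Emit:
carry_out --deltas "0 0 1 0 0 0 0.8;0 0 1 0 0 0 0.8;0 0 1 0 0 0 0.8"

```text
time_s: 23.85
eef_pos: [0.472, 0.1867, 0.1701]
eef_rot: [-0.0, 0.372, 0.928, 0.0]
wrist_force: [-1.0, 2.0, 3.8]
opening: 0.359
grasp_force: 67.4
```

Emit:
carry_out --deltas "0 0 -4 0 0 0 0.8;0 0 -6 0 0.02 0 0.8;-2 0.3 -6 0 0.04 0 0.8;-2 0.3 -6 0 0.04 0 0.8;-2 0.3 -3 0 0.04 0 0.8;-2 0.3 -3 0 0.04 0 0.8;-2 0.3 -3 0 0.04 0 0.8"

```text
time_s: 24.72
eef_pos: [0.4733, 0.1854, 0.1725]
eef_rot: [-0.019, 0.371, 0.928, 0.007]
wrist_force: [-0.3, -0.4, -2.8]
opening: 0.358
grasp_force: 66.9
```

```bash
python3 - <<'E'
from h import *
s=vision.camera("side");cv2.imwrite("pics/s6.png",s)
x,y=270,120
cv2.imwrite("pics/m6.png",cv2.resize(s[y:y+90,x:x+100],(800,720),interpolation=cv2.INTER_CUBIC)[:600])
o=sensors.get_obs();p=o["eef_pos"];print(p,o["eef_rot"])
b=np.array([.4748,.1866,.1105])
print(((proj("side",[b,b+[0,0,.049],b+[0,0,.1],b+[.045,0,0],[.4748,.1866,.075]])-[x,y])*8).round(0).tolist())
E
```

```text
[0.47337699 0.18539828 0.17267718] [-0.01901292  0.37133948  0.92827259  0.00744932]
[[360.0, 528.0], [362.0, 389.0], [364.0, 238.0], [500.0, 527.0], [359.0, 626.0]]
```

View pics/m6.png

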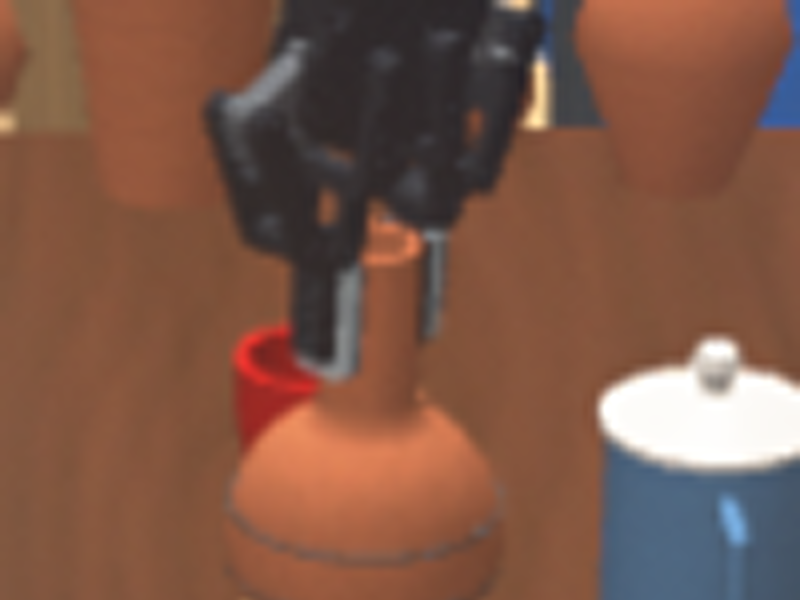

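The crop shows the vase upright. The ball is centred at x≈364, the neck base at 366 and the mouth at about 371, so the lean is well under 1°. The ball is also centred over the ring. Lowering now.

Emit:
carry_out --deltas "0 0 1.5 0 0 0 0.8;0 0 2.5 0 0 0 0.8;0 0 2.5 0 0 0 0.8;0 0 2.5 0 0 0 0.8"

```text
time_s: 25.28
eef_pos: [0.4735, 0.1855, 0.1703]
eef_rot: [-0.019, 0.371, 0.928, 0.008]
wrist_force: [0.2, 0.5, -2.1]
opening: 0.355
grasp_force: 66.9
```

Emit:
carry_out --deltas "0 0 0.7 0 0 0 0.8;0 0 0.7 0 0 0 0.8;0 0 0.7 0 0 0 0.8"

```text
time_s: 25.65
eef_pos: [0.4736, 0.1856, 0.1699]
eef_rot: [-0.019, 0.371, 0.928, 0.008]
wrist_force: [-0.3, 1.5, 1.8]
opening: 0.36
grasp_force: 67.2
```

Emit:
carry_out --deltas "0 0 -0.8 0 0 0 0.8;0.4 0.5 -0.8 0 0 0 0.8;0.4 0.5 0 0 0 0 0.8;0.4 0.5 0.3 0 0 0 0.8;0.4 0.5 0.3 0 0 0 0.8;0.4 0.5 0.3 0 0 0 0.8"

```text
time_s: 26.4
eef_pos: [0.4736, 0.1861, 0.1695]
eef_rot: [-0.019, 0.371, 0.928, 0.008]
wrist_force: [-1.0, 1.3, 4.0]
opening: 0.358
grasp_force: 67.5
```

Emit:
carry_out --deltas "0 0 -0.3 0 0 0 0.8;0 0 -0.3 0 0 0 0.64;0 0 -0.3 0 0 0 0.62;0 0 -0.3 0 0 0 0.58;0 0 -0.3 0 0 0 0.5;0 0 -0.3 0 0 0 0.35;0 0 -0.3 0 0 0 0.2;0 0 -0.3 0 0 0 0.1;0 0 -0.3 0 0 0 0.1"

```text
time_s: 27.52
eef_pos: [0.4734, 0.186, 0.1695]
eef_rot: [-0.019, 0.371, 0.928, 0.007]
wrist_force: [0.1, -0.4, 0.0]
opening: 0.9
grasp_force: 0.0
```

Emit:
carry_out --deltas "0 0 -5 0 0 0 0.1;0 0 -20 0 0 0 0.1;0 0 -45 0 0 0 0.1;0 0 -75 0 0 0 0.1;0 0 -110 0 0 0 0.1;0 0 -130 0 0 0 0.1;0 0 -130 0 0 0 0.1;60 0 -130 0 0 0 0.1;110 0 -130 0 0 0 0.1;160 0 -130 0 0 0 0.1;180 0 -130 0 0 0 0.1;180 0 -130 0 0 0 0.1"

```text
time_s: 29.02
eef_pos: [0.3457, 0.3071, 0.3061]
eef_rot: [-0.019, 0.37, 0.929, 0.007]
wrist_force: [-0.3, -0.1, -0.7]
opening: 0.9
grasp_force: 0.0
```

```bash
python3 - <<'E'
from h import *
t=vision.camera("top");s=vision.camera("side")
im=[cv2.resize(i[y:y+100,x:x+100],(400,400),interpolation=cv2.INTER_CUBIC) for i,x,y in[(t,170,185),(s,265,130)]]
cv2.imwrite("pics/m7.png",np.hstack(im))
b=np.array([.4748,.1866,.1085])
for n,x,y,ox in(("top",170,185,0),("side",265,130,400)):print(((proj(n,[b,b+[0,0,.1],[.4748,.1866,.075]])-[x,y])*4+[ox,0]).round(0).tolist())
E
```

```text
[[206.0, 213.0], [163.0, 195.0], [218.0, 219.0]]
[[600.0, 227.0], [602.0, 82.0], [600.0, 273.0]]
```

View pics/m7.png

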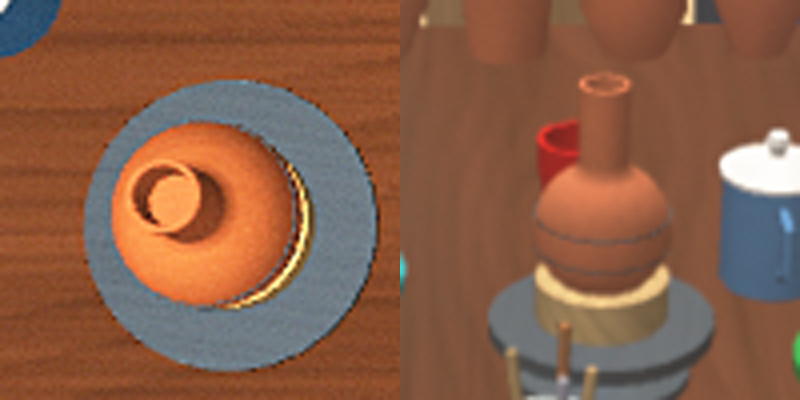

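The vase stands upright and centred in the ring. Its mouth is at top crop (167,197), predicted (163,195), a lean of about 1°. The robot is clear.

```bash
python3 -c "
from bench import ctrl
print(ctrl.hand_in())"
```

```text
the job is handed in; nothing more can be done
None
```

The job is handed in after about 29 of the 64 s: the tall beaker is nested lightly in the short one, the vase sits centred in the ring about 1° off upright, and the mug, jar and tool pot were not touched.

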